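# Walk the heavy two-lugged tin onto its card

## Task

Walk the heavy tin that has two lugs onto the round paper card by rocking it, without lifting it clear of the bench or sliding it along flat: raise one lug a little so that the tin stands on the opposite edge of its bottom, swing the raised side towards the card, set it down flat and let go, then take the other lug and do the same with that side, turn and turn about. Leave it standing flat and wholly on the card, let go of it, and leave the other things on the bench where they are.

Things in the scene. Friction and masses are not known exactly. Their poses are not given: they have to be found in the camera images.
- tin_mid (a point): Centre (half-way up, 52.5 above its bottom) of the heavy closed steel tin: a cylinder 100 in diameter and 105 high, about 0.8 kg, plain metal, the only tin with two lugs standing on its lid. Its z runs up its axis, its y from lug b to lug a; the lugs are on opposite sides. It stands loose on the bench (height 0). Raising one lug takes about 4 N; tipped 0.2 rad and swung slowly about it, the resting edge stays put within a few mm.
- lug_a (a point): Grip point of lug a: an upright flat steel ear on the tin's lid, 26 wide (along the tin's x) by 8 thick (along its y) with a rounded top, rising 41 above the lid; its sides are straight for the lower 28. The point lies mid-ear, 23 above the lid and 128 above the tin's bottom, at y = +44 in the tin's frame. Plain metal like the tin. Axes as the tin's.
- lug_b (a point): Grip point of lug b: an upright flat steel ear on the tin's lid, 26 wide (along the tin's x) by 8 thick (along its y) with a rounded top, rising 41 above the lid; its sides are straight for the lower 28. The point lies mid-ear, 23 above the lid and 128 above the tin's bottom, at y = -44 in the tin's frame. Plain metal like the tin. Axes as the tin's.
- rim_a (a point): Point on the tin's bottom edge right under and outside lug a, at y = +50 and z = 0 in the tin's frame (height 0 while the tin stands flat). This is where the tin pivots when the other lug is raised. Axes as the tin's.
- rim_b (a point): Point on the tin's bottom edge right under and outside lug b, at y = -50 and z = 0 in the tin's frame (height 0 while the tin stands flat). This is where the tin pivots when the other lug is raised. Axes as the tin's.
- card: Round white paper card 140 in diameter, stuck flat on the green bench, no thicker than paper, no edge to catch on. Origin at its centre; its axes mean nothing. The tin starts 80 to 105 from it centre to centre, its line of lugs roughly across the way to the card.
- board_mid (a point): Bystander: middle of a small circuit board 110 x 45 x 15 lying flat, loose.
- knife_mid (a point): Bystander: middle of a yellow cutter knife 135 long, 12 high, lying loose.
- nippers_mid (a point): Bystander: middle of black-handled nippers 135 long, 12 high, lying loose.
- driver_mid (a point): Bystander: middle of a black electric screwdriver 240 long, 38 thick, lying loose.
- plain_tin_mid (a point): Bystander: centre of a smaller plain steel tin without lugs, 76 in diameter, 86 high, loose.
- tin: The same tin as tin_mid; origin at the centre of its underside.
Things that resemble listed ones, but are neither listed nor needed, are in the scene too. Leave any brown, green or red look-alike of the tin alone.

How it is judged:
By the outcome, as a careful person would: the job done as asked, in the order asked, and still so for the second after the job is handed in, with the robot touching nothing.
It also fails if it takes over 61 s, if anything falls off the work surface, if the arm or the gripper's body presses on something with over 40 N, if the wrist force passes 120 N, or if a joint passes its speed limit or range.

## Robot

A 6-joint arm with a two-finger parallel gripper is mounted at the origin on the work surface. World frame = base frame: x ahead of the robot, y to its left, z up, the work surface at z = 0. Lengths are in m, angles in rad, forces in N, time in s.
With the tool pointing down it reaches from about 0.35 to 0.975 m from the base axis. Payload 4.9 kg.
Tool frame: the origin (TCP) lies on the centre line of the jaws, within the pads' length; the fingertips stand ctrl.nose_length ahead of it and the grasp point (between the pads) lies 2 mm behind it (ctrl.nose_length is the distance from the TCP to the fingertips, in m); z points along the fingers, y is the direction in which the jaws open and shut (so a half turn about z gives the same grasp; the last joint's range is limited). The gripper opens to 85 mm and grips with 20 to 120 N. Pads are 22 mm wide; open, the fingers measure 114 mm over their backs; the gripper's body (76 mm by 85 mm) begins 54 mm behind the grasp point. The pads swing forward as they close: fully open they stand 13 mm farther back than shut.
Start: joints at [-1.342, 0.053, 1.613, -0, 1.476, -0.119], TCP at [0.213, -0.588, 0.248] pointing down, gripper open.
Joint ranges: [-3.01, 3.01], [-1.01, 2.22], [0.06, 2.58], [-1.02, 4.17], [0.09, 2.62], [-3.14, 3.14]. Speed limits (rad/s): [2.57, 2.57, 3.14, 3.14, 3.14, 3.14].

## Interface

Orientations are given as a rotation vector (axis times angle).
In Python, from station import sensors, get_image, order, ctrl gives the robot as it stands.
- The arm moves only by the tool move_arm, never from a script. Its argument "increments" is a list of rows, each a list of 5 numbers: the shift along the tool's x, y, z in cm, then the turn about the tool's z in degrees, then the finger opening in cm, from 0 to 8.54. In form: [[dx, dy, dz, twist, gripper], ...]. A call has 1 to 5 rows; each row is the pose to reach, as a shift and turn from the pose commanded when the call began, along the tool's axes at that moment; what a row does not reach only later rows make up. A row lasts 1/8 s, in which the tool goes at most 62.5 mm and 10.7 degrees, less where a joint would pass 70% of its speed; a pose out of reach is approached as far as the arm can. A call with a gripper value outside its range is refused whole. The fingers move at their own pace and stop on an object; "newtons" is the grip in N (left out, the last holds). Time passes only in rows, so rows that repeat a pose let the fingers close. It gives the time, the measured TCP pose, the force and the opening at its end, in the units of the state.
- sensors.get_obs(): the state, without advancing time (a new reading comes with each control period).
- get_image(name): name is "scene" or "top" or "wrist"; returns a dict with "image" (384x512x3 uint8, red, green, blue), "K" (3x3 intrinsics, pixels), "R" (3x3) and "t" (3): a world point X has camera coordinates R X + t. Camera axes: x right, y down, z forward; pixel columns grow to the right and rows downward; lengths in m; the calibration is good to about 2 mm. A picture is of the moment at which its call begins. There is no depth.
- order.finish_job(): hands the job in, once; it reports no verdict.
The state is a dict: "t": time; "q": joint angles; "dq": joint speeds; "effort": joint torques, N m; "tool_pos": TCP position; "tool_rot": TCP orientation; "contact_force": force on the tool from outside, world axes, zero at the start; "wrist_torque": the same for the moment, N m; "opening": finger opening in m.
Only numpy, scipy, OpenCV 4.12 (cv2) and the standard library are available. Lean on these libraries where they do the work, as an engineer would, in place of code of your own. Each camera call takes 0.05 s, during which the arm holds its last target.

## Working session

There is one attempt and no reset: what is moved stays moved. The work goes in short steps, Python scripts to look and compute and a tool call to move; the robot and the scene stay as the last step left them, time stands still between calls to the robot, and variables do not carry over. Pictures are saved under pics/ and viewed, and the job is handed in when it is done.

Besides the shell and the picture viewer there is one more tool, called after "Request:" as a command line: name --pt "numbers of a row" for each row, then --argument value for the rest. move_arm: Moves the arm, as the interface text tells. Its arguments: {"type":"object","properties":{"increments":{"type":"array"},"newtons":{"type":"number"}},"required":["increments"]}

```bash
ls; mkdir -p pics; python3 - <<'E'
from station import sensors,get_image,order,ctrl
import cv2
print(sensors.get_obs(), ctrl.nose_length)
for n in("scene","top","wrist"):
    d=get_image(n); cv2.imwrite(f"pics/{n}0.png",d["image"][:,:,::-1]); print(n,d["K"].tolist(),d["R"].tolist(),d["t"].tolist())
E
```

```text
pics
{'t': 0.0, 'q': array([-1.34199937e+00,  5.33602551e-02,  1.61431220e+00,  1.43485006e-06,
        1.47597690e+00, -1.18978314e-01]), 'dq': array([ 0.00110243, -0.00262837,  0.00029825, -0.00025184,  0.00047749,
       -0.00041284]), 'effort': array([ 4.47955235e-04, -3.93677759e+01, -3.70177674e+01, -1.52782955e-04,
        6.98031407e-03,  4.09491108e-08]), 'tool_pos': array([ 0.21288322, -0.58699992,  0.24705   ]), 'tool_rot': array([-3.09219350e+00, -5.43179757e-01,  1.74950050e-04]), 'contact_force': array([ 0.57281957, -0.0292315 , -0.7045016 ]), 'wrist_torque': array([-0.01544309, -0.09020423, -0.00321331]), 'opening': 0.08535370160810916} 0.017
scene [[409.94800513363106, 0.0, 261.30411156182936], [0.0, 409.94800513363106, 185.89957873855025], [0.0, 0.0, 1.0]] [[0.3899267738020323, 0.9208296294147721, -0.005468515721170977], [0.5302029484637547, -0.22936278279549407, -0.8162582601778973], [-0.7528890652099283, 0.31538152682134213, -0.5776612744742021]] [-0.21644502964288148, -0.17464732702059604, 1.6002870344203382]
top [[362.65250278478146, 0.0, 254.27380798960377], [0.0, 362.65250278478146, 187.84482311142511], [0.0, 0.0, 1.0]] [[0.021673721606706917, -0.9995756457955002, 0.019462223003137036], [-0.9951806150540463, -0.02343236518785764, -0.09521800083152708], [0.09563364058930715, -0.017304698616611217, -0.9952661725354798]] [-0.03144286814711049, 0.5212884867645327, 1.0361039935916898]
wrist [[330.8751489581919, 0.0, 252.6776140052304], [0.0, 330.8751489581919, 188.40657081965816], [0.0, 0.0, 1.0]] [[0.34044463880812803, -0.9402639044806933, -0.0011125814700175636], [-0.889762891376461, -0.3225416815558245, 0.3229378590201887], [-0.30400566612516516, -0.10895252906594342, -0.9464195165855]] [-0.623581811963392, -0.04085358495604293, 0.3796020420717614]
```

View pics/scene0.png

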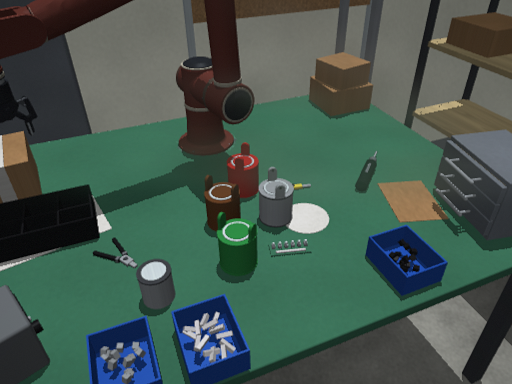

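View pics/top0.png

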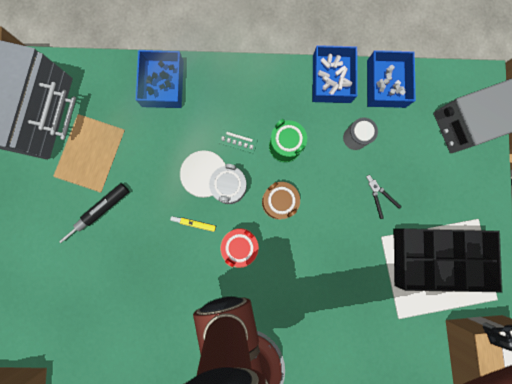

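View pics/wrist0.png

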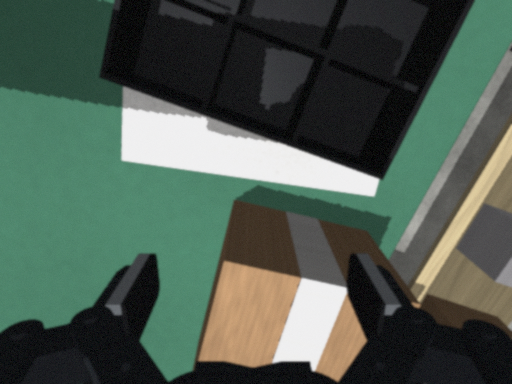

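The grey two-lug tin is at scene (276,202) and top (228,183). These could be mistaken for it: red at scene (243,175), brown (222,205), green (238,245) and the plain tin without lugs (155,283). I choose the grey one. The card is at top (204,174), scene (307,218). Next I take close crops.

```bash
python3 - <<'E'
import cv2,numpy as np
a=cv2.imread("pics/top0.png")[130:240,160:310]; b=cv2.imread("pics/scene0.png")[150:270,200:350]
a=cv2.resize(a,None,fx=5,fy=5,interpolation=cv2.INTER_CUBIC); b=cv2.resize(b,None,fx=5,fy=5,interpolation=cv2.INTER_CUBIC)
cv2.imwrite("pics/crop_top.png",a);cv2.imwrite("pics/crop_scene.png",b)
E
```

```text
(no output)
```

View pics/crop_top.png

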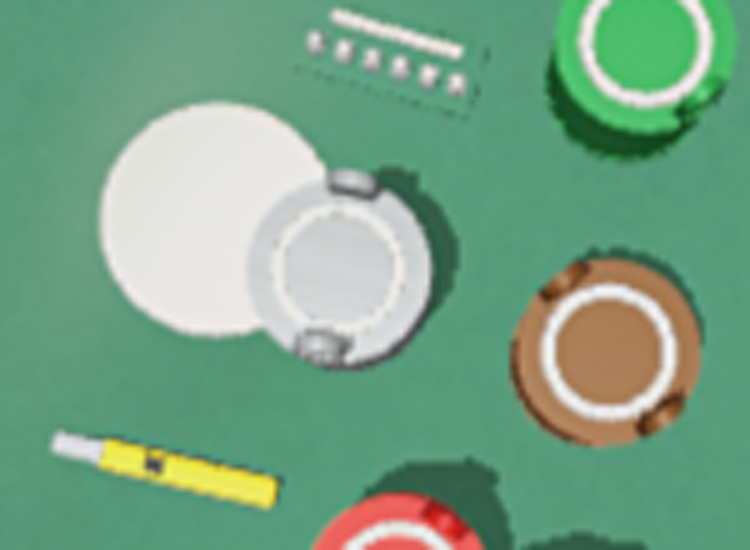

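View pics/crop_scene.png

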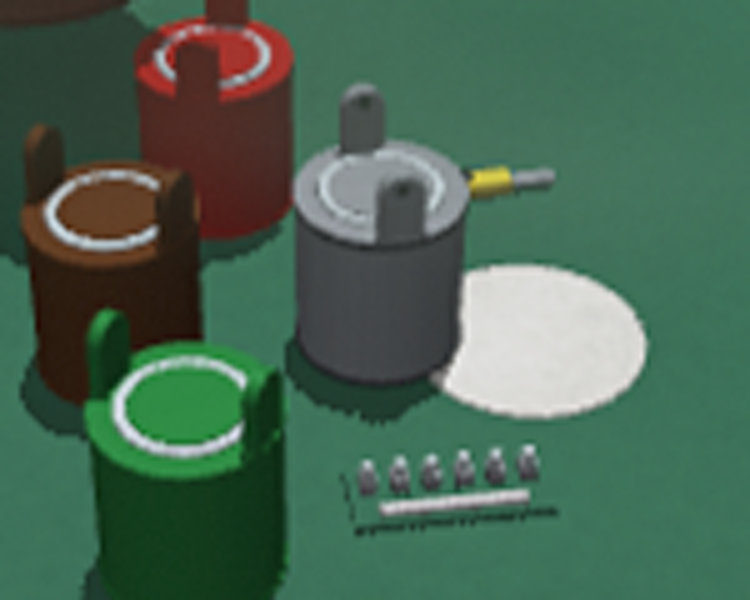

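The crops confirm the steel tin with two ears: lug tops in the top crop at about (352,180) and (322,345), lid ring at (340,265).

```bash
cat > h.py <<'E'
import numpy as np,cv2
from scipy.optimize import least_squares
def ray(d,u,v,z):
    K,R,t=map(np.array,(d["K"],d["R"],d["t"])); c=-R.T@t
    r=R.T@np.linalg.inv(K)@np.array([u,v,1.]); return c+r*(z-c[2])/r[2]
def proj(d,X):
    K,R,t=map(np.array,(d["K"],d["R"],d["t"])); p=K@(R@np.array(X)+t); return p[:2]/p[2]
def circ(P,r=None,c0=None):
    P=np.array(P)[:,:2]
    if r: f=lambda c:np.hypot(*(P-c[:2]).T)-r; x0=P.mean(0)
    else: f=lambda c:np.hypot(*(P-c[:2]).T)-c[2]; x0=[*P.mean(0),.05]
    s=least_squares(f,x0,loss="soft_l1",f_scale=.001); return s.x,np.abs(s.fun).mean()
E
python3 - <<'E'
from h import *
from station import get_image,sensors
for n,(cu,cv,cz) in {"top":((204,174),0,0),"scene":((307,218),0,0)}.items() if 0 else []: pass
d=get_image("top"); im=d["image"].astype(int)
m=((im.min(2)>205)).astype(np.uint8); m[:130]=0;m[230:]=0;m[:,:170]=0;m[:,250:]=0
cs,_=cv2.findContours(m,cv2.RETR_EXTERNAL,cv2.CHAIN_APPROX_NONE)
c=max(cs,key=cv2.contourArea)[:,0]; 
sel=c[(c[:,0]<212)|((c[:,1]<155))]
P=[ray(d,u,v,0) for u,v in sel]; print("card top",circ(P), circ(P,.07))
for nm,u,v,z in [("ring",160+341/5,130+266/5,.105),("lugN",160+352/5,130+177/5,.146),("lugS",160+321/5,130+343/5,.146)]:
    print(nm,ray(d,u-.4,v-.4,z))
s=get_image("scene"); im=s["image"].astype(int)
m=((im.min(2)>170)).astype(np.uint8); m[:195]=0;m[240:]=0;m[:,:285]=0;m[:,340:]=0
cs,_=cv2.findContours(m,cv2.RETR_EXTERNAL,cv2.CHAIN_APPROX_NONE)
c=max(cs,key=cv2.contourArea)[:,0]; sel=c[c[:,0]>294]
P=[ray(s,u,v,0) for u,v in sel]; print("card scene",circ(P),circ(P,.07))
for nm,u,v,z in [("ring",200+381/5,150+187/5,.105),("lugtopN",200+401/5,150+178/5,.146),("lugtopS",200+363/5,150+86/5,.146)]:
    print(nm,ray(s,u-.4,v-.4,z))
E
```

```text
card top (array([0.56504825, 0.13477096, 0.06732444]), np.float64(0.0022074589076500136)) (array([0.56469532, 0.13162753]), np.float64(0.0031522156677879897))
ring [0.52621623 0.05364173 0.105     ]
lugN [0.56851462 0.04694968 0.146     ]
lugS [0.48156903 0.06049747 0.146     ]
card scene (array([0.56315958, 0.13857777, 0.06763334]), np.float64(0.0008252371618817989)) (array([0.56182845, 0.13618941]), np.float64(0.0017245512205757007))
ring [0.52252958 0.05914386 0.105     ]
lugtopN [0.57135409 0.04792091 0.146     ]
lugtopS [0.47970993 0.06672633 0.146     ]
```

```bash
cat >> h.py <<'E'
from scipy.spatial.transform import Rotation as Ro
def plan(targets,obs,cmd=None):
    """targets: list of (xyz, tool-y-axis heading deg) ; rows rel. to current pose, mod 180"""
    R=Ro.from_rotvec(obs["tool_rot"]).as_matrix(); p=np.array(obs["tool_pos"] if cmd is None else cmd)
    h0=np.degrees(np.arctan2(R[1,1],R[0,1]))
    out=[]
    for X,h in targets:
        d=R.T@(np.array(X)-p)*100
        tw=-((h-h0+90)%180-90)
        out.append([*np.round(d,2),round(float(tw),1)])
    return out
E
python3 - <<'E'
from h import *
from station import sensors
o=sensors.get_obs(); R=Ro.from_rotvec(o["tool_rot"]).as_matrix(); print(R.round(4))
phi=-10.3
for r in plan([((.4806,.0636,.230),phi+90)],o): print(r)
E
```

```text
[[ 9.401e-01  3.408e-01 -2.000e-04]
 [ 3.408e-01 -9.401e-01  1.000e-03]
 [ 1.000e-04 -1.000e-03 -1.000e+00]]
[np.float64(47.35), np.float64(-52.07), np.float64(1.83), 30.2]
```

Request:
move_arm --pt "9.4 -10.4 0 6 4.6" --pt "19 -20.8 0 12 4.6" --pt "28.4 -31.2 0.5 18 4.6" --pt "38 -41.6 1 24 4.6" --pt "47.3 -52 1.8 30.2 4.6" --newtons 30

```text
t: 0.88
tool_pos: [0.3325, -0.2969, 0.2437]
tool_rot: [3.128, -0.288, 0.001]
contact_force: [0.8, -0.8, -0.4]
opening: 0.0455
```

```bash
python3 - <<'E'
from h import *
from station import sensors
o=sensors.get_obs(); print(o["t"],o["tool_pos"],o["opening"],o["q"])
for r in plan([((.4806,.0636,.230),79.7)],o): print(r)
E
```

```text
0.875 [ 0.33246948 -0.29688428  0.24368129] 0.045538043914079535 [-8.96336489e-01 -3.98120850e-01  2.01694498e+00  2.91625691e-04
  1.52198264e+00  8.57962286e-01]
[np.float64(7.98), np.float64(-38.15), np.float64(1.36), -0.2]
```

Request:
move_arm --pt "1.6 -7.6 0.3 0 4.6" --pt "3.2 -15.2 0.6 0 4.6" --pt "4.8 -23 0.8 0 4.6" --pt "6.4 -30.6 1.1 0 4.6" --pt "8 -38.2 1.4 0 4.6"

```text
t: 1.5
tool_pos: [0.45, -0.0073, 0.2328]
tool_rot: [3.129, -0.281, 0.002]
contact_force: [0.1, -1.4, 0.5]
opening: 0.046
```

```bash
python3 - <<'E'
from h import *
from station import sensors
o=sensors.get_obs(); print(o["t"],o["tool_pos"],o["opening"],o["dq"])
for r in plan([((.4806,.0636,.230),79.7)],o): print(r)
E
```

```text
1.5 [ 0.44998479 -0.0072854   0.23282528] 0.045959888566414864 [ 1.13891323e+00  4.49031819e-01 -2.95004984e-01 -6.34447950e-04
 -1.57731936e-01  1.12962080e+00]
[np.float64(1.75), np.float64(-7.52), np.float64(0.28), 0.0]
```

Request:
move_arm --pt "1.5 -6 0.2 0 4.6" --pt "1.5 -6 0.2 0 4.6" --pt "1.5 -6 0.2 0 4.6"

```text
t: 1.88
tool_pos: [0.4748, 0.047, 0.2303]
tool_rot: [3.129, -0.28, -0.001]
contact_force: [0.4, -0.4, -0.3]
opening: 0.046
```

```bash
python3 - <<'E'
from h import *
from station import sensors,get_image
o=sensors.get_obs(); print(o["t"],o["tool_pos"],o["opening"],o["dq"])
for n in("wrist","top","scene"):
    d=get_image(n); np.save(f"pics/{n}1.npy",d,allow_pickle=True); cv2.imwrite(f"pics/{n}1.png",d["image"][:,:,::-1])
for r in plan([((.4806,.0636,.230),79.7)],o): print(r)
E
```

```text
1.875 [0.47481455 0.04702768 0.23031038] 0.04604311137088659 [-0.03411167 -0.0125193   0.0076524   0.0022765   0.00045549  0.00078281]
[np.float64(0.28), np.float64(-1.73), np.float64(0.03), 0.1]
```

View pics/wrist1.png

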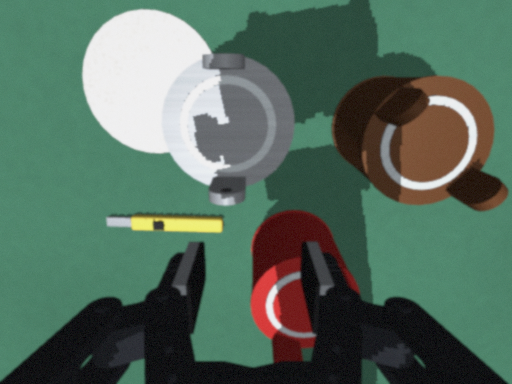

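View pics/scene1.png

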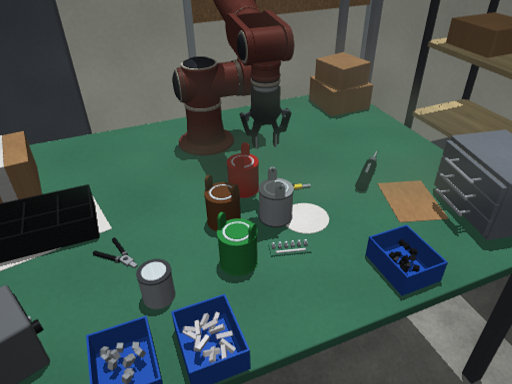

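The wrist view shows the steel tin clearly: ring centre about (229,123), lugs at (223,61) and (227,190), card centre about (150,82).

```bash
python3 - <<'E'
from h import *
d=np.load("pics/wrist1.npy",allow_pickle=True).item()
K,R,t=map(np.array,(d["K"],d["R"],d["t"])); print("cam",-R.T@t)
im=cv2.imread("pics/wrist1.png")
cv2.imwrite("pics/wc1.png",cv2.resize(im[0:230,70:310],None,fx=2.6,fy=2.6,interpolation=cv2.INTER_CUBIC))
m=(im.min(2)>185).astype(np.uint8); m[:,215:]=0;m[160:]=0
cs,_=cv2.findContours(m,cv2.RETR_EXTERNAL,cv2.CHAIN_APPROX_NONE); c=max(cs,key=cv2.contourArea)[:,0]
sel=c[(c[:,0]<150)]; P=[ray(d,u,v,0) for u,v in sel]; print(circ(P),circ(P,.07))
E
```

```text
cam [0.55693788 0.03303561 0.35482462]
(array([0.56565431, 0.13654744, 0.06925662]), np.float64(0.0002411517448439859)) (array([0.56537253, 0.13566018]), np.float64(0.00033526346516616517))
```

View pics/wc1.png

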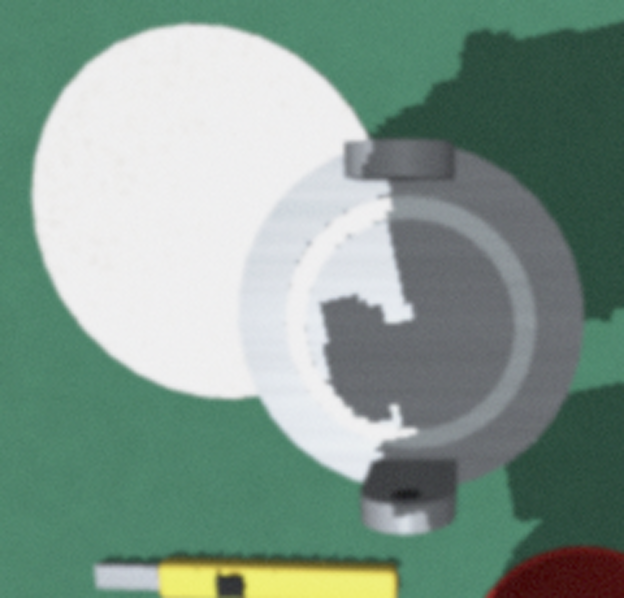

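```bash
python3 - <<'E'
from h import *
d=np.load("pics/wrist1.npy",allow_pickle=True).item()
q=lambda x,y:(70+x/2.6-.3,y/2.6-.3)
for nm,x,y,z in [("ring",412,321,.105),("lid",411.5,317,.105),("Nbase-in",402,179,.105),("Sbase-in",411,459,.105),("Ntop",400,149,.146),("Stop",408,515,.146)]:
    print(nm,ray(d,*q(x,y),z))
E
```

```text
ring [0.526874   0.05680575 0.105     ]
lid [0.52801339 0.05671784 0.105     ]
Nbase-in [0.56497236 0.05175502 0.105     ]
Sbase-in [0.48636093 0.06544924 0.105     ]
Ntop [0.56997249 0.04781957 0.146     ]
Stop [0.48325247 0.06395069 0.146     ]
```

```bash
cat >> h.py <<'E'
def ev(phi): a=np.radians(phi); return np.array([np.cos(a),np.sin(a)])
def swing(c,phi0,phi1,side,th=.18,nr=4,ns=9,nl=4,z0=.128,dz=0.):
    """side=-1: raise S lug (c-44e), pivot N rim; returns targets raise, swing, lower lists (xyz, toolheading)"""
    c=np.array(c); piv=c-side*.05*ev(phi0)
    def pt(phi,t):
        r=.094*np.cos(t)-(.128)*np.sin(t); z=.094*np.sin(t)+.128*(np.cos(t)-1)
        xy=piv+side*r*ev(phi); return ((xy[0],xy[1],z0+z),phi+90)
    up=[pt(phi0,th*(i+1)/nr) for i in range(nr)]
    sm=[(i+1)/ns for i in range(ns)]
    sw=[pt(phi0+(phi1-phi0)*s,th) for s in sm]
    dn=[pt(phi1,th*(1-(i+1)/nl)) for i in range(nl)]
    return up,sw,dn,piv+side*.05*ev(phi1)
E
python3 - <<'E'
from h import *
from station import sensors
o=sensors.get_obs();print(o["tool_pos"])
for r in plan([((.4832,.0643,.180),79.8),((.4832,.0643,.128),79.8)],o): print(r)
E
```

```text
[0.47480238 0.04583244 0.23059412]
[np.float64(0.49), np.float64(-1.97), np.float64(5.06), -0.2]
[np.float64(0.49), np.float64(-1.97), np.float64(10.26), -0.2]
```

Request:
move_arm --pt "0.5 -2 2.5 0 4.6" --pt "0.5 -2 5 0 4.6" --pt "0.5 -2 7.5 0 4.6" --pt "0.5 -2 7.5 0 4.6"

```text
t: 2.52
tool_pos: [0.4818, 0.0647, 0.1534]
tool_rot: [3.128, -0.285, -0.007]
contact_force: [-0.6, 0.1, 0.1]
opening: 0.0458
```

```bash
python3 - <<'E'
from h import *
from station import sensors,get_image
o=sensors.get_obs(); print(o["t"],o["tool_pos"],o["contact_force"])
d=get_image("wrist"); cv2.imwrite("pics/wrist2.png",d["image"][:,:,::-1])
for r in plan([((.4832,.0643,.128),79.8)],o): print(r)
E
```

```text
2.525 [0.48181111 0.06466087 0.15338833] [-0.62107197  0.11963333  0.13954392]
[np.float64(0.15), np.float64(0.01), np.float64(2.54), -0.2]
```

View pics/wrist2.png

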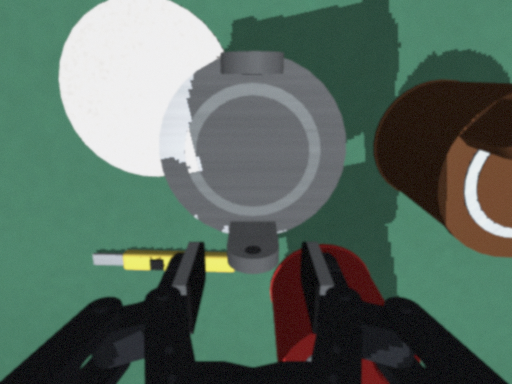

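The lug top (253,258) sits midway between the fingers (190 and 318). I descend and close.

Request:
move_arm --pt "0.1 0 1.3 0 4.6" --pt "0.15 0 2.5 0 4.6" --pt "0.15 0 2.5 0 4.6"

```text
t: 2.95
tool_pos: [0.4841, 0.0655, 0.1292]
tool_rot: [3.129, -0.281, -0.004]
contact_force: [0.2, 0.9, -0.4]
opening: 0.0459
```

Request:
move_arm --pt "0 0 0 0 2.0" --pt "0 0 0 0 2.0" --pt "0 0 0 0 2.0" --pt "0 0 0 0 2.0" --newtons 35

```text
t: 3.45
tool_pos: [0.485, 0.0653, 0.1308]
tool_rot: [3.128, -0.281, 0.0]
contact_force: [-2.1, -2.4, 2.2]
opening: 0.0246
```

```bash
python3 - <<'E'
from h import *
from station import sensors,get_image
o=sensors.get_obs(); print(o["t"],o["tool_pos"],o["contact_force"],o["opening"])
up,sw,dn,c=swing((.5265,.0565),-10.2,-37,-1,nr=5,ns=10,nl=4)
l=o["tool_pos"]
base=np.array([.4832,.0643,.128])-l; print(base)
for r in plan([(np.array(X)-base,h) for X,h in up+sw+dn],o): print([float(x) for x in r])
print(c)
E
```

```text
3.45 [0.48498053 0.06530504 0.13080518] [-2.13879644 -2.36660831  2.15090214] 0.02460973997450927
[-0.00178053 -0.00100504 -0.00280518]
[0.47, 0.0, -0.33, -0.1]
[0.94, 0.0, -0.64, -0.1]
[1.43, -0.0, -0.94, -0.1]
[1.93, -0.0, -1.22, -0.1]
[2.44, -0.0, -1.48, -0.1]
[2.45, -0.33, -1.48, 2.6]
[2.47, -0.65, -1.48, 5.3]
[2.51, -0.97, -1.48, 8.0]
[2.56, -1.3, -1.48, 10.6]
[2.63, -1.61, -1.48, 13.3]
[2.71, -1.93, -1.48, 16.0]
[2.81, -2.24, -1.48, 18.7]
[2.92, -2.54, -1.48, 21.4]
[3.05, -2.85, -1.48, 24.0]
[3.19, -3.14, -1.48, 26.7]
[2.62, -3.42, -1.15, 26.7]
[2.07, -3.7, -0.8, 26.7]
[1.53, -3.98, -0.41, 26.7]
[1.0, -4.24, -0.0, 26.7]
[0.535778   0.07773651]
```

Request:
move_arm --pt "0.47 0 -0.33 0 2.0" --pt "0.94 0 -0.64 0 2.0" --pt "1.43 0 -0.94 0 2.0" --pt "1.93 0 -1.22 0 2.0" --pt "2.44 0 -1.48 0 2.0"

```text
t: 4.08
tool_pos: [0.5091, 0.0612, 0.1449]
tool_rot: [-3.129, 0.281, 0.001]
contact_force: [-0.1, -0.0, -8.0]
opening: 0.0249
```

```bash
python3 - <<'E'
from h import *
from station import sensors,get_image
o=sensors.get_obs(); print(o["t"],o["tool_pos"],o["contact_force"],o["opening"])
d=get_image("scene"); cv2.imwrite("pics/s3.png",cv2.resize(d["image"][130:270,180:360,::-1],None,fx=4,fy=4))
E
```

```text
4.075 [0.50909194 0.06121058 0.14493026] [-0.1091892  -0.04632539 -7.97040558] 0.024924596151724255
```

View pics/s3.png

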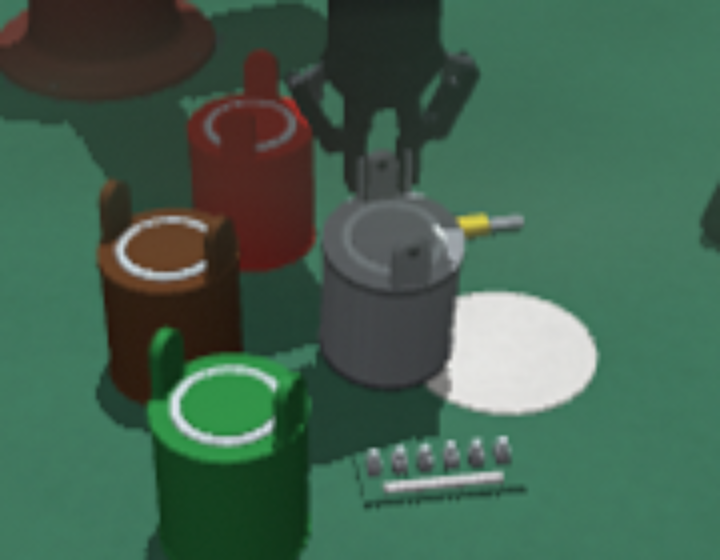

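```bash
python3 - <<'E'
from h import *
from station import sensors,get_image
o=sensors.get_obs(); print(o["t"],o["tool_pos"],o["contact_force"],o["wrist_torque"],o["opening"])
E
```

```text
4.125 [0.51000758 0.06101688 0.14561232] [ 0.85681521 -0.21611775 -7.52563468] [-0.03349548  0.01222034  0.01222992] 0.024783979161016365
```

The force (-7.5 N) is more than the expected ~4.5 N. Pad torsion is probably carrying some of the load, so I drop the grip to 20 N to let the ear pivot, then recheck.

Request:
move_arm --pt "0 0 0 0 2.0" --pt "0 0 0 0 2.0" --newtons 20

```text
t: 4.38
tool_pos: [0.5087, 0.0612, 0.145]
tool_rot: [-3.129, 0.281, 0.001]
contact_force: [-0.2, 0.3, -8.1]
opening: 0.0251
```

```bash
python3 - <<'E'
from h import *
from station import sensors,get_image
o=sensors.get_obs(); print(o["t"],o["tool_pos"],o["contact_force"],o["wrist_torque"],o["opening"])
for n in("scene","wrist"):
  d=get_image(n); np.save(f"pics/{n}4.npy",d,allow_pickle=True); cv2.imwrite(f"pics/{n}4.png",d["image"][:,:,::-1])
im=cv2.imread("pics/scene4.png");a=cv2.imread("pics/scene0.png")
f=lambda i:cv2.resize(i[165:240,240:320],None,fx=5,fy=5,interpolation=cv2.INTER_CUBIC)
cv2.imwrite("pics/cmp4.png",np.hstack([f(a),f(im)]))
E
```

```text
4.375 [0.5087193  0.06124794 0.14504695] [-0.18576148  0.25964121 -8.06497425] [-0.00826197  0.17861994  0.03363606] 0.02506266252060554
```

View pics/cmp4.png

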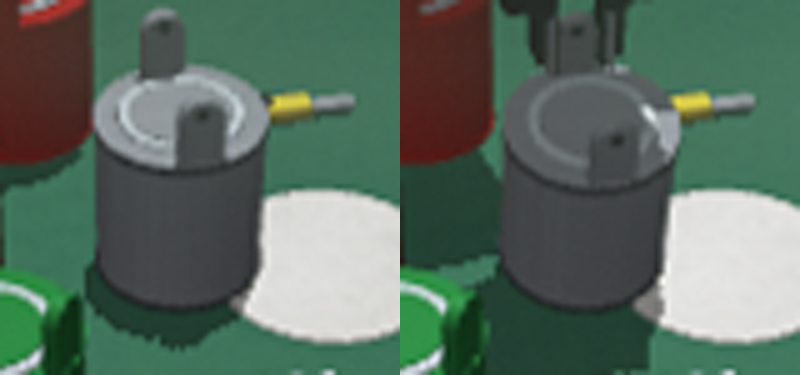

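View pics/wrist4.png

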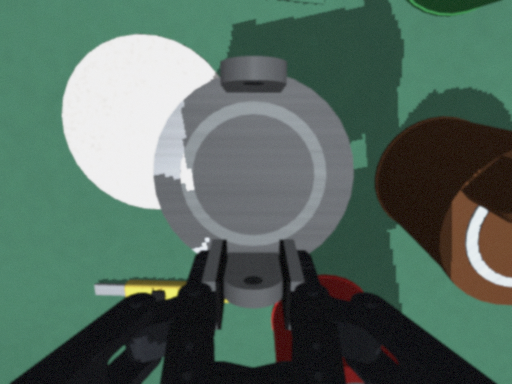

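```bash
python3 - <<'E'
from h import *
w=np.load("pics/wrist4.npy",allow_pickle=True).item(); s=np.load("pics/scene4.npy",allow_pickle=True).item()
def tri(a,b):
    P=[np.array(d["K"])@np.c_[d["R"],d["t"]] for d in(w,s)]
    X=cv2.triangulatePoints(P[0],P[1],np.array(a,float),np.array(b,float))[:,0]; X=X[:3]/X[3]
    return X,proj(w,X)-a,proj(s,X)-b
for a,b in [((254,83),(282.8,192.8)),((254,281),(274.8,170.4))]: print(*tri(a,b))
# predicted for tilt th pivot N rim fixed
c=np.array([.5265,.0565]);e=ev(-10.2)
for th in (.12,.15,.18,.21):
  for lift in (0,.004):
    def pt(y,z):
        r=.05-y; # dist from pivot toward S
        rr=r*np.cos(th)-z*np.sin(th); zz=r*np.sin(th)+z*np.cos(th)
        return [*(c+e*(.05-rr)),zz+lift]
    print(th,lift,*[ (proj(w,pt(y,z)).round(1),proj(s,pt(y,z)).round(1)) for y,z in((.044,.146),(.044,.105),(.05,0.))])
E
python3 - <<'E'
import cv2,numpy as np
im=cv2.imread("pics/wrist4.png");cv2.imwrite("pics/w4c.png",cv2.resize(im[40:310,140:360],None,fx=2.2,fy=2.2,interpolation=cv2.INTER_CUBIC))
E
```

```text
[0.58844764 0.04817273 0.13217233] [-3.10227678 -0.88678749] [-0.31110229 -0.01359677]
[0.5128011  0.0601242  0.15502507] [1.31718833 0.76306015] [0.13525752 0.05345097]
0.12 0 (array([258.5,  85.5]), array([281.5, 188.6])) (array([257. ,  93.8]), array([280.7, 199.8])) (array([255.2,  95.5]), array([279.3, 227.4]))
0.12 0.004 (array([258.7,  85.9]), array([281.5, 187.4])) (array([257.1,  94.2]), array([280.7, 198.6])) (array([255.3,  95.8]), array([279.3, 226.4]))
0.15 0 (array([258.5,  72.6]), array([281.9, 189.7])) (array([257. ,  86.9]), array([281. , 200.5])) (array([255.2,  95.5]), array([279.3, 227.4]))
0.15 0.004 (array([258.7,  72.5]), array([282. , 188.5])) (array([257.1,  87.2]), array([281. , 199.3])) (array([255.3,  95.8]), array([279.3, 226.4]))
0.18 0 (array([258.5,  59.5]), array([282.4, 190.8])) (array([257.,  80.]), array([281.3, 201.3])) (array([255.2,  95.5]), array([279.3, 227.4]))
0.18 0.004 (array([258.7,  59. ]), array([282.4, 189.6])) (array([257.1,  80.1]), array([281.3, 200.1])) (array([255.3,  95.8]), array([279.3, 226.4]))
0.21 0 (array([258.6,  46.3]), array([282.8, 191.9])) (array([257.,  73.]), array([281.6, 202.1])) (array([255.2,  95.5]), array([279.3, 227.4]))
0.21 0.004 (array([258.8,  45.4]), array([282.8, 190.7])) (array([257.1,  72.9]), array([281.6, 200.9])) (array([255.3,  95.8]), array([279.3, 226.4]))
```

View pics/w4c.png

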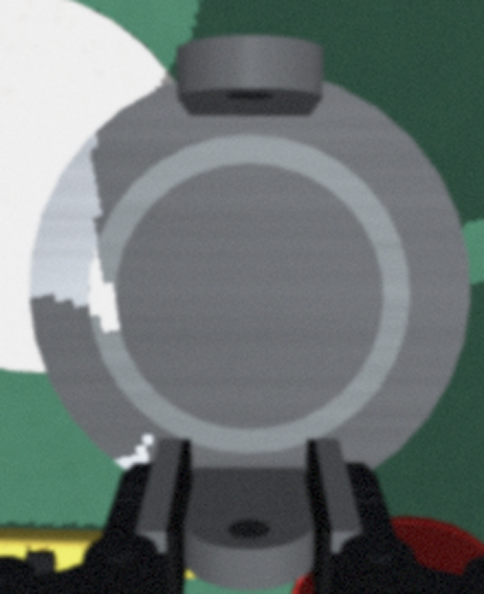

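Request:
move_arm --pt "0 0 0.15 0 2.0" --pt "0 0 0.15 0 2.0"

```text
t: 4.72
tool_pos: [0.5089, 0.0612, 0.1437]
tool_rot: [-3.129, 0.281, 0.0]
contact_force: [0.7, -0.3, -8.0]
opening: 0.025
```

```bash
python3 - <<'E'
from h import *
from station import sensors,get_image
o=sensors.get_obs(); print(o["t"],o["tool_pos"],o["contact_force"],o["wrist_torque"],o["opening"])
E
```

```text
4.725 [0.5088826  0.06122194 0.14369152] [ 0.7291364  -0.34644557 -8.01372875] [0.05342509 0.20759047 0.02858754] 0.024975108013890836
```

Request:
move_arm --pt "0 0 0.15 0 2.0" --pt "0 0 0.15 0 2.0"

```text
t: 4.97
tool_pos: [0.5092, 0.0613, 0.1435]
tool_rot: [-3.129, 0.281, -0.001]
contact_force: [-3.7, 0.4, 0.5]
opening: 0.025
```

Request:
move_arm --pt "0 0 0.15 0 2.0" --pt "0 0 0.15 0 2.0"

```text
t: 5.22
tool_pos: [0.5094, 0.0614, 0.1434]
tool_rot: [-3.129, 0.281, -0.0]
contact_force: [-7.8, 0.8, 8.3]
opening: 0.0252
```

The tin's edge had been about 1.5 mm off the bench, because the pads resist pivoting. It is now back on its edge. I trim the height so the lug carries about -4 N.

Request:
move_arm --pt "0 0 -0.2 0 2.0" --pt "0 0 -0.2 0 2.0"

```text
t: 5.48
tool_pos: [0.509, 0.0613, 0.1434]
tool_rot: [-3.129, 0.281, -0.0]
contact_force: [-5.1, 0.4, 1.0]
opening: 0.0251
```

```bash
python3 - <<'E'
from h import *
from station import sensors,get_image
o=sensors.get_obs(); print(o["t"],o["tool_pos"],o["contact_force"],o["wrist_torque"],o["opening"])
p=np.array(o["tool_pos"]); piv=np.array([.5757,.0476])
T=[]
v=p[:2]-piv; print(np.hypot(*v))
for i in range(1,11):
    a=-2.7*i; R=np.array([[np.cos(np.radians(a)),-np.sin(np.radians(a))],[np.sin(np.radians(a)),np.cos(np.radians(a))]])
    T.append(((*(piv+R@v),p[2]),79.8+a))
for r in plan(T,o): print([float(x) for x in r])
E
```

```text
5.475 [0.50900871 0.06125868 0.14335582] [-5.07120619  0.36358164  0.97577308] [ 0.16503235  0.99928981 -0.00183295] 0.025145385392491174
0.06807560764942779
[0.01, -0.32, 0.0, 2.6]
[0.04, -0.64, 0.0, 5.3]
[0.09, -0.96, 0.0, 8.0]
[0.15, -1.27, 0.0, 10.7]
[0.22, -1.58, 0.0, 13.4]
[0.31, -1.89, 0.0, 16.1]
[0.42, -2.2, 0.0, 18.8]
[0.53, -2.49, 0.0, 21.5]
[0.67, -2.79, 0.0, 24.2]
[0.81, -3.07, 0.0, 26.9]
```

Request:
move_arm --pt "0 0 -0.1 0 2.0" --pt "0 -0.32 -0.1 2.7 2.0" --pt "0.04 -0.64 -0.1 5.4 2.0"

```text
t: 5.85
tool_pos: [0.5106, 0.0675, 0.1432]
tool_rot: [-3.112, 0.431, -0.0]
contact_force: [-0.8, 0.4, -4.1]
opening: 0.0249
```

```bash
cat > st.py <<'E'
from h import *
from station import sensors,get_image
import sys
o=sensors.get_obs(); print(o["t"],o["tool_pos"].round(4),o["contact_force"].round(1),o["wrist_torque"].round(2),round(o["opening"],4))
R=Ro.from_rotvec(o["tool_rot"]).as_matrix(); print("phi",np.degrees(np.arctan2(R[1,1],R[0,1]))%180-90)
def arc(piv,a,n,side):
    piv=np.array(piv); p=o["tool_pos"]; v=p[:2]-piv; h0=np.degrees(np.arctan2(R[1,1],R[0,1])); T=[]
    for i in range(1,n+1):
        b=np.radians(a*i/n); T.append(((*(piv+np.array([[np.cos(b),-np.sin(b)],[np.sin(b),np.cos(b)]])@v),p[2]),h0+a*i/n))
    for r in plan(T,o): print([float(x) for x in r])
E
python3 -c "
from st import *
arc((.5757,.0476),-21.6,8,-1)"
```

```text
5.85 [0.5106 0.0675 0.1432] [-0.8  0.4 -4.1] [ 0.14  0.38 -0.03] 0.0249
phi -15.770208382881236
[0.01, -0.32, 0.0, 2.7]
[0.04, -0.64, 0.0, 5.4]
[0.09, -0.96, 0.0, 8.1]
[0.15, -1.27, 0.0, 10.8]
[0.22, -1.59, 0.0, 13.5]
[0.31, -1.89, 0.0, 16.2]
[0.41, -2.2, 0.0, 18.9]
[0.53, -2.5, 0.0, 21.6]
```

Fz is -4.1 N, the right level for the tin standing on its edge. I continue the swing.

Request:
move_arm --pt "0 -0.32 0 2.7 2.0" --pt "0.04 -0.64 0 5.4 2.0" --pt "0.09 -0.96 0 8.1 2.0" --pt "0.15 -1.27 0 10.8 2.0"

```text
t: 6.35
tool_pos: [0.5156, 0.0794, 0.1431]
tool_rot: [-3.057, 0.722, -0.001]
contact_force: [-1.0, 0.1, -5.1]
opening: 0.025
```

```bash
python3 -c "
from st import *
arc((.5757,.0476),-10.8,4,-1)"
```

```text
6.35 [0.5156 0.0794 0.1431] [-1.   0.1 -5.1] [0.16 0.16 0.  ] 0.025
phi -26.565405254729257
[0.01, -0.32, 0.0, 2.7]
[0.04, -0.64, 0.0, 5.4]
[0.09, -0.96, 0.0, 8.1]
[0.15, -1.27, 0.0, 10.8]
```

Request:
move_arm --pt "0 -0.32 0 2.7 2.0" --pt "0.04 -0.64 0 5.4 2.0" --pt "0.09 -0.96 0 8.1 2.0" --pt "0.15 -1.27 0 10.8 2.0" --pt "0.15 -1.27 0 10.8 2.0"

```text
t: 6.98
tool_pos: [0.5226, 0.09, 0.1431]
tool_rot: [-2.977, 1.003, -0.001]
contact_force: [0.7, 0.0, -6.7]
opening: 0.0248
```

```bash
python3 - <<'E'
from st import *
d=get_image("scene"); cv2.imwrite("pics/s5.png",cv2.resize(d["image"][130:270,180:360,::-1],None,fx=4,fy=4))
# lowering targets: radius from pivot grows .0681->.094 , z .143->.1305
piv=np.array([.5757,.0476]); p=o["tool_pos"]; v=p[:2]-piv; r=np.hypot(*v); h0=np.degrees(np.arctan2(R[1,1],R[0,1])); print(r)
T=[]
th0=.18
for th in (.135,.09,.045,0):
    f=lambda t:(.094*np.cos(t)-.128*np.sin(t),.094*np.sin(t)+.128*(np.cos(t)-1))
    a,b=f(th),f(th0); T.append(((*(piv+v/r*(r+a[0]-b[0])),p[2]+a[1]-b[1]),h0))
for q in plan(T,o): print([float(x) for x in q])
E
```

```text
6.975 [0.5226 0.09   0.1431] [ 0.7  0.  -6.7] [0.17 0.01 0.09] 0.0248
phi -37.22919138503633
0.06795505244029322
[-0.64, -0.02, 0.33, -0.0]
[-1.25, -0.03, 0.68, -0.0]
[-1.86, -0.04, 1.07, -0.0]
[-2.44, -0.06, 1.48, -0.0]
```

View pics/s5.png

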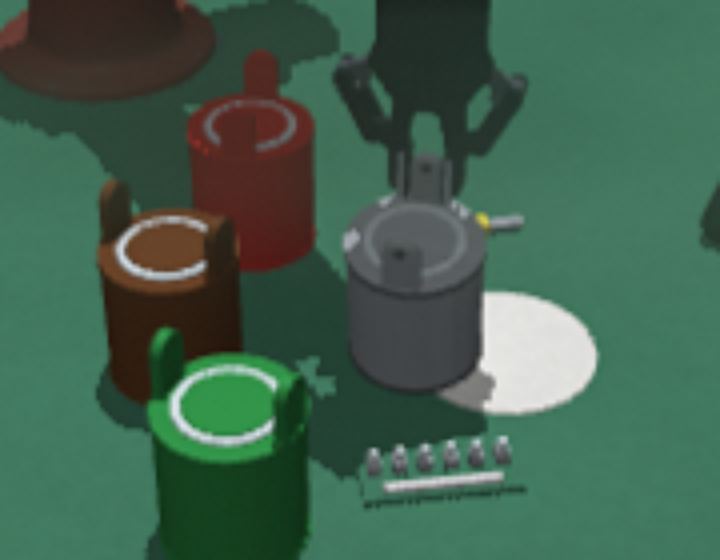

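Request:
move_arm --pt "-0.3 0 0.2 0 2.0" --pt "-0.7 0 0.45 0 2.0" --pt "-1.25 0 0.78 0 2.0" --pt "-1.86 0 1.17 0 2.0"

```text
t: 7.52
tool_pos: [0.5078, 0.1014, 0.1326]
tool_rot: [-2.977, 1.004, -0.002]
contact_force: [1.5, -0.1, -4.1]
opening: 0.025
```

```bash
python3 - <<'E'
from st import *
E
```

```text
7.525 [0.5078 0.1014 0.1326] [ 1.5 -0.1 -4.1] [-0.27 -0.54  0.04] 0.025
phi -37.268645294346584
```

Request:
move_arm --pt "-0.3 0 0.15 0 2.0" --pt "-0.58 0 0.35 0 2.0" --pt "-0.58 0 0.35 0 2.0"

```text
t: 7.9
tool_pos: [0.5048, 0.104, 0.1311]
tool_rot: [2.976, -1.003, 0.008]
contact_force: [2.1, -5.6, 3.4]
opening: 0.0253
```

```bash
python3 - <<'E'
from st import *
E
```

```text
7.9 [0.5048 0.104  0.1311] [ 2.1 -5.6  3.4] [-1.07 -0.44 -0.03] 0.0253
phi -37.25643919007629
```

Request:
move_arm --pt "0 0 0 0 4.6" --pt "0 0 0 0 4.6" --pt "0 0 -2.5 0 4.6" --pt "0 0 -5.5 0 4.6" --pt "1.0 0 -8 0 4.6"

```text
t: 8.52
tool_pos: [0.5105, 0.0992, 0.2094]
tool_rot: [-2.977, 1.002, 0.002]
contact_force: [0.6, 0.6, -0.1]
opening: 0.046
```

```bash
python3 - <<'E'
from st import *
for n in("wrist","top"):
  d=get_image(n); np.save(f"pics/{n}6.npy",d,allow_pickle=True); cv2.imwrite(f"pics/{n}6.png",d["image"][:,:,::-1])
im=cv2.imread("pics/wrist6.png");cv2.imwrite("pics/w6c.png",cv2.resize(im[0:250,60:360],None,fx=2.6,fy=2.4,interpolation=cv2.INTER_CUBIC))
E
```

```text
8.525 [0.5105 0.0992 0.2094] [ 0.6  0.6 -0.1] [ 0.01 -0.07 -0.02] 0.046
phi -37.22402320892692
```

View pics/w6c.png

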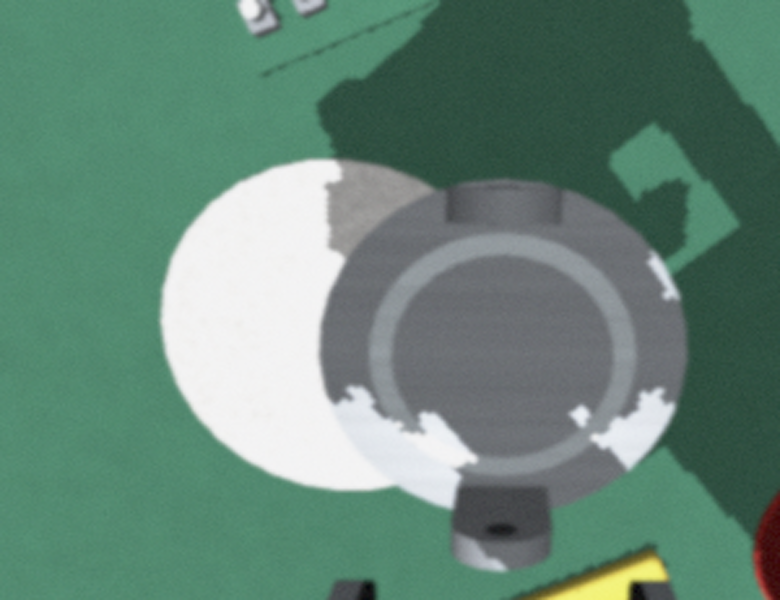

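```bash
python3 - <<'E'
from h import *
d=np.load("pics/wrist6.npy",allow_pickle=True).item()
q=lambda x,y:(60+x/2.6-.3,y/2.4-.3)
P={}
for nm,x,y,z in [("ring",503,354,.105),("Nb",503,222,.105),("Sb",502,487,.105),("Nt",504,188,.146),("St",501,552,.146)]:
    P[nm]=ray(d,*q(x,y),z); print(nm,P[nm].round(4))
for a,b in(("Nb","Sb"),("Nt","St")):
    v=P[a]-P[b]; print(np.degrees(np.arctan2(v[1],v[0])),np.hypot(*v[:2]),(P[a]+P[b])[:2]/2)
E
```

```text
ring [0.5387 0.0781 0.105 ]
Nb [0.5682 0.0557 0.105 ]
Sb [0.5057 0.1035 0.105 ]
Nt [0.5755 0.05   0.146 ]
St [0.5041 0.1051 0.146 ]
-37.426462781451825 0.07873698259413374 [0.53698548 0.07960746]
-37.656770862483164 0.09017053570622047 [0.53983188 0.07751339]
```

```bash
python3 - <<'E'
from st import *
for r in plan([((.5735,.0515,.18),52.6),((.5735,.0515,.1285),52.6)],o): print([float(x) for x in r])
E
```

```text
8.625 [0.5129 0.0988 0.212 ] [ 0.5 -0.   0. ] [-0.    0.04 -0.01] 0.046
phi -37.28854490424777
[7.68, 0.1, 3.23, 0.1]
[7.66, 0.12, 8.38, 0.1]
```

Request:
move_arm --pt "4 0.1 0 0 4.6" --pt "7.7 0.1 0.5 0 4.6" --pt "7.7 0.1 3 0 4.6" --pt "7.7 0.1 5.5 0 4.6" --pt "7.7 0.1 5.5 0 4.6"

```text
t: 9.25
tool_pos: [0.5688, 0.0516, 0.1493]
tool_rot: [2.975, -1.003, -0.012]
contact_force: [0.4, -0.2, 0.3]
opening: 0.0457
```

```bash
python3 - <<'E'
from st import *
for r in plan([((.5735,.0515,.1285),52.6)],o): print([float(x) for x in r])
d=get_image("wrist"); cv2.imwrite("pics/w7.png",d["image"][:,:,::-1])
d=get_image("scene"); cv2.imwrite("pics/s7.png",cv2.resize(d["image"][130:270,180:360,::-1],None,fx=4,fy=4))
E
```

```text
9.25 [0.5688 0.0516 0.1493] [ 0.4 -0.2  0.3] [-0.04 -0.01 -0.  ] 0.0457
phi -37.27604815614863
[0.4, -0.29, 2.07, 0.1]
```

View pics/w7.png

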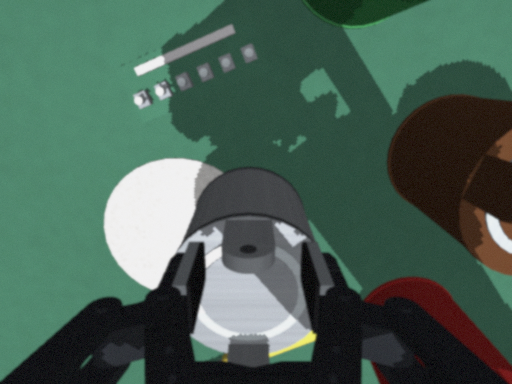

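View pics/s7.png

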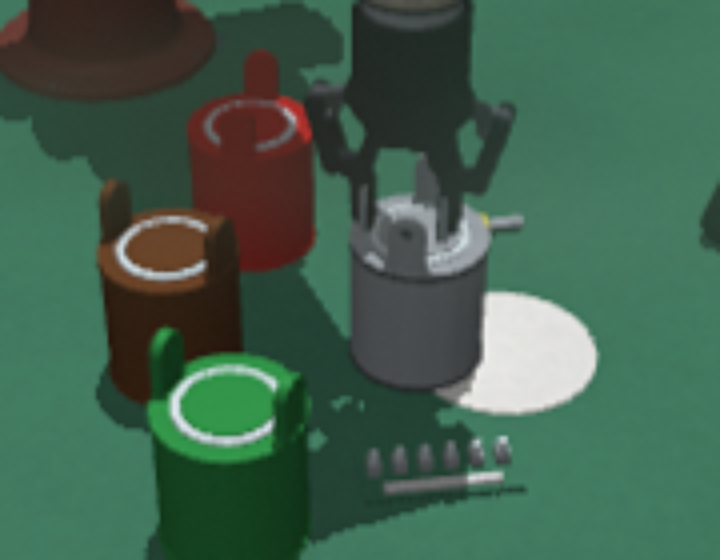

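Request:
move_arm --pt "0.4 -0.25 1.0 0 4.6" --pt "0.4 -0.25 2.0 0 4.6" --pt "0.4 -0.25 2.0 0 4.6"

```text
t: 9.72
tool_pos: [0.5756, 0.0509, 0.1324]
tool_rot: [2.976, -1.004, -0.003]
contact_force: [0.1, 0.2, -0.2]
opening: 0.0459
```

Request:
move_arm --pt "0 0 0 0 2.0" --pt "0 0 0 0 2.0" --pt "0 0 0 0 2.0" --newtons 20

```text
t: 10.1
tool_pos: [0.5763, 0.0504, 0.1338]
tool_rot: [2.976, -1.004, 0.001]
contact_force: [-0.9, -3.2, -0.0]
opening: 0.0257
```

```bash
cat >> st.py <<'E'
def lift(piv,ths,th0=0):
    piv=np.array(piv); p=o["tool_pos"]; v=p[:2]-piv; r=np.hypot(*v); h0=np.degrees(np.arctan2(R[1,1],R[0,1])); T=[]
    f=lambda t:(.094*np.cos(t)-.128*np.sin(t),.094*np.sin(t)+.128*(np.cos(t)-1))
    for th in ths:
        a,b=f(th),f(th0); T.append(((*(piv+v/r*(r+a[0]-b[0])),p[2]+a[1]-b[1]),h0))
    for q in plan(T,o): print([float(x) for x in q])
E
python3 - <<'E'
from st import *
c=np.array([.5385,.0782]);piv=c-.05*ev(-37.4); print(piv,np.hypot(*(o["tool_pos"][:2]-piv)))
lift(piv,np.arange(1,7)*.03)
E
```

```text
10.1 [0.5763 0.0504 0.1338] [-0.9 -3.2 -0. ] [-0.38  0.06  0.12] 0.0257
phi -37.26695605486907
[0.49877927 0.10856879] 0.09693083816775104
[-0.39, 0.0, -0.28, -0.0]
[-0.78, 0.01, -0.54, -0.0]
[-1.19, 0.01, -0.79, -0.0]
[-1.6, 0.01, -1.03, -0.0]
[-2.02, 0.01, -1.26, -0.0]
[-2.44, 0.02, -1.48, -0.0]
```

Request:
move_arm --pt "-0.39 0 -0.22 0 2.0" --pt "-0.78 0 -0.46 0 2.0" --pt "-1.19 0 -0.7 0 2.0"

```text
t: 10.48
tool_pos: [0.5672, 0.0581, 0.1413]
tool_rot: [-2.976, 1.004, -0.003]
contact_force: [2.3, -2.3, 0.3]
opening: 0.0249
```

```bash
python3 - <<'E'
from st import *
E
```

```text
10.475 [0.5672 0.0581 0.1413] [ 2.3 -2.3  0.3] [-0.56 -0.49 -0.  ] 0.0249
phi -37.276579721972894
```

Request:
move_arm --pt "-0.4 0 -0.3 0 2.0" --pt "-0.82 0 -0.55 0 2.0" --pt "-1.25 0 -0.8 0 2.0" --pt "-1.25 0 -0.8 0 2.0"

```text
t: 10.98
tool_pos: [0.5563, 0.066, 0.1484]
tool_rot: [-2.977, 1.003, 0.001]
contact_force: [1.8, -1.4, -2.0]
opening: 0.0252
```

```bash
python3 - <<'E'
from st import *
piv=np.array([.4988,.1086]); print(np.hypot(*(o["tool_pos"][:2]-piv)))
arc(piv,24,9,1)
E
```

```text
10.975 [0.5563 0.066  0.1484] [ 1.8 -1.4 -2. ] [-0.3  -0.32  0.03] 0.0252
phi -37.25144060124251
0.0715766362350152
[-0.01, -0.33, -0.0, -2.7]
[-0.04, -0.66, -0.0, -5.3]
[-0.08, -1.0, -0.0, -8.0]
[-0.14, -1.32, -0.0, -10.7]
[-0.21, -1.65, -0.0, -13.3]
[-0.3, -1.97, -0.0, -16.0]
[-0.41, -2.29, 0.0, -18.7]
[-0.52, -2.6, 0.0, -21.3]
[-0.66, -2.9, 0.0, -24.0]
```

Request:
move_arm --pt "-0.01 -0.33 0 -2.7 2.0" --pt "-0.04 -0.66 0 -5.3 2.0" --pt "-0.08 -1.0 0 -8 2.0" --pt "-0.14 -1.32 0 -10.7 2.0"

```text
t: 11.48
tool_pos: [0.5633, 0.0773, 0.148]
tool_rot: [-3.058, 0.72, 0.003]
contact_force: [0.5, -0.8, -2.0]
opening: 0.0255
```

```bash
python3 - <<'E'
from st import *
piv=np.array([.4988,.1086]); print(np.hypot(*(o["tool_pos"][:2]-piv)))
arc(piv,13.5,5,1)
E
```

```text
11.475 [0.5633 0.0773 0.148 ] [ 0.5 -0.8 -2. ] [-0.13 -0.3  -0.01] 0.0255
phi -26.49638983130967
0.07173768572115458
[-0.01, -0.34, 0.0, -2.7]
[-0.04, -0.67, 0.0, -5.4]
[-0.08, -1.01, 0.0, -8.1]
[-0.14, -1.34, 0.0, -10.8]
[-0.22, -1.67, 0.0, -13.5]
```

Request:
move_arm --pt "-0.01 -0.34 0 -2.7 2.0" --pt "-0.04 -0.67 0 -5.4 2.0" --pt "-0.08 -1.01 0 -8.1 2.0" --pt "-0.14 -1.34 0 -10.8 2.0" --pt "-0.22 -1.67 0 -13.5 2.0"

```text
t: 12.1
tool_pos: [0.5686, 0.0934, 0.1478]
tool_rot: [-3.121, 0.355, 0.003]
contact_force: [1.5, -0.2, -2.8]
opening: 0.0251
```

```bash
python3 - <<'E'
from st import *
piv=np.array([.4988,.1086]); print(np.hypot(*(o["tool_pos"][:2]-piv)))
lift(piv,[.14,.105,.07,.035,0],.175)
E
```

```text
12.1 [0.5686 0.0934 0.1478] [ 1.5 -0.2 -2.8] [-0.01 -0.29 -0.05] 0.0251
phi -12.992060567534068
0.07148280405266441
[0.49, -0.01, 0.25, -0.0]
[0.98, -0.01, 0.52, -0.0]
[1.46, -0.02, 0.81, -0.0]
[1.92, -0.02, 1.12, -0.0]
[2.38, -0.03, 1.44, -0.0]
```

Request:
move_arm --pt "0.25 0 0.12 0 2.0" --pt "0.75 0 0.4 0 2.0" --pt "1.25 0 0.7 0 2.0" --pt "1.75 0 1.02 0 2.0" --pt "2.2 0 1.33 0 2.0"

```text
t: 12.72
tool_pos: [0.5907, 0.0877, 0.1347]
tool_rot: [3.121, -0.358, -0.002]
contact_force: [-0.3, 0.6, -4.1]
opening: 0.0252
```

```bash
python3 - <<'E'
from st import *
E
```

```text
12.725 [0.5907 0.0877 0.1347] [-0.3  0.6 -4.1] [0.02 0.26 0.01] 0.0252
phi -13.084377445879298
```

Request:
move_arm --pt "0.15 0 0.2 0 2.0" --pt "0.15 0 0.2 0 2.0"

```text
t: 12.98
tool_pos: [0.5922, 0.0874, 0.1339]
tool_rot: [3.121, -0.358, -0.001]
contact_force: [-3.6, -0.1, 1.2]
opening: 0.0257
```

Request:
move_arm --pt "0 0 0 0 4.6" --pt "0 0 0 0 4.6" --pt "0 0 -2.5 0 4.6" --pt "0 0 -5.5 0 4.6" --pt "-3.0 0 -8 0 4.6"

```text
t: 13.6
tool_pos: [0.5643, 0.094, 0.2153]
tool_rot: [-3.121, 0.359, -0.005]
contact_force: [-0.5, -0.4, 0.4]
opening: 0.0458
```

```bash
python3 - <<'E'
from st import *
c=np.array([.4988,.1086])+.05*ev(-13); s=c-.044*ev(-13); print(c,s)
for r in plan([((*s,.21),77),((*s,.1285),77)],o): print([float(x) for x in r])
E
```

```text
13.6 [0.5643 0.094  0.2153] [-0.5 -0.4  0.4] [ 0.   -0.03 -0.01] 0.0458
phi -13.12407967026266
[0.5475185  0.09735245] [0.50464622 0.10725029]
[-6.11, 0.07, 0.51, -0.1]
[-6.13, 0.08, 8.66, -0.1]
```

Request:
move_arm --pt "-4 0 0 0 4.6" --pt "-6 0 0.4 0 4.6" --pt "-6 0 0.4 0 4.6"

```text
t: 13.98
tool_pos: [0.5039, 0.1082, 0.2095]
tool_rot: [-3.121, 0.356, -0.002]
contact_force: [-0.4, -0.6, 0.3]
opening: 0.0457
```

```bash
python3 - <<'E'
from st import *
for n in("wrist","top"):
  d=get_image(n); np.save(f"pics/{n}8.npy",d,allow_pickle=True); cv2.imwrite(f"pics/{n}8.png",d["image"][:,:,::-1])
im=cv2.imread("pics/wrist8.png");cv2.imwrite("pics/w8c.png",cv2.resize(im[0:250,60:360],None,fx=2.6,fy=2.4,interpolation=cv2.INTER_CUBIC))
E
```

```text
13.975 [0.5039 0.1082 0.2095] [-0.4 -0.6  0.3] [-0.    0.01  0.02] 0.0457
phi -13.024441278239095
```

View pics/w8c.png

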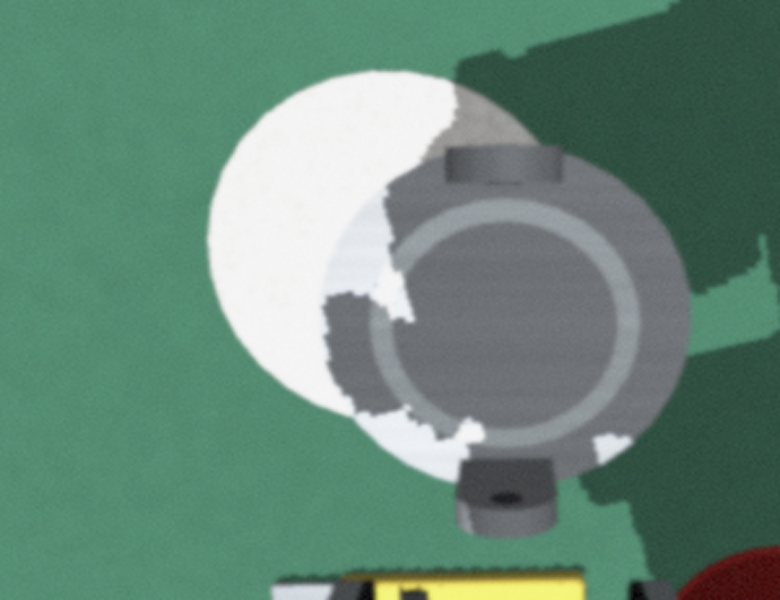

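```bash
cat > ms.py <<'E'
from h import *
def ms(f,ring,Nb,Sb,Nt,St):
    d=np.load(f,allow_pickle=True).item(); q=lambda x,y:(60+x/2.6-.3,y/2.4-.3); P={}
    for nm,xy,z in [("ring",ring,.105),("Nb",Nb,.105),("Sb",Sb,.105),("Nt",Nt,.146),("St",St,.146)]:
        P[nm]=ray(d,*q(*xy),z)
    print("ring",P["ring"])
    for a,b in(("Nb","Sb"),("Nt","St")):
        v=P[a]-P[b]; print(np.degrees(np.arctan2(v[1],v[0])),np.hypot(*v[:2]),(P[a]+P[b])[:2]/2)
    im=d["image"].astype(int); m=(im.min(2)>190).astype(np.uint8); n,l,s,_=cv2.connectedComponentsWithStats(m)
    return d,m
E
python3 -c "
from ms import *
ms('pics/wrist8.npy',(505,322),(504,183),(506,459),(504,151),(507,521))
from st import *
"
```

```text
ring [0.54779743 0.09784723 0.105     ]
-12.595815245414391 0.07984726317446311 [0.54590154 0.09826888]
-12.542125319413813 0.08919578063059126 [0.54788985 0.09784633]
14.075 [0.5051 0.1079 0.2098] [ 0.2 -0.1 -0.1] [0.   0.01 0.  ] 0.0461
phi -13.07078257204789
```

Request:
move_arm --pt "0 0 2.5 0 4.6" --pt "0 0 5 0 4.6" --pt "0 0 7 0 4.6" --pt "0 0 8.0 0 4.6" --pt "0 0 8.0 0 4.6"

```text
t: 14.7
tool_pos: [0.5047, 0.1077, 0.1288]
tool_rot: [3.121, -0.358, -0.002]
contact_force: [0.1, -0.1, 0.1]
opening: 0.0458
```

Request:
move_arm --pt "0 0 0 0 2.0" --pt "0 0 0 0 2.0" --pt "0 0 0 0 2.0" --newtons 20

```text
t: 15.08
tool_pos: [0.5052, 0.1076, 0.1304]
tool_rot: [3.121, -0.358, 0.003]
contact_force: [-0.4, -2.5, 2.6]
opening: 0.0252
```

```bash
python3 - <<'E'
from st import *
c=np.array([.5475,.098]);piv=c+.05*ev(-12.8); print(piv,np.hypot(*(o["tool_pos"][:2]-piv)))
lift(piv,np.arange(1,7)*.03)
E
```

```text
15.075 [0.5052 0.1076 0.1304] [-0.4 -2.5  2.6] [-0.24  0.09 -0.07] 0.0252
phi -13.083597612385688
[0.59625747 0.08692258] 0.09338071809918203
[0.39, -0.0, -0.28, -0.0]
[0.79, -0.0, -0.54, -0.0]
[1.19, -0.01, -0.79, -0.0]
[1.6, -0.01, -1.03, -0.0]
[2.02, -0.01, -1.26, -0.0]
[2.45, -0.01, -1.47, -0.0]
```

Request:
move_arm --pt "0.39 0 -0.22 0 2.0" --pt "0.79 0 -0.46 0 2.0" --pt "1.19 0 -0.72 0 2.0"

```text
t: 15.45
tool_pos: [0.5145, 0.1057, 0.1362]
tool_rot: [-3.121, 0.357, 0.008]
contact_force: [-5.3, 1.0, 2.5]
opening: 0.0253
```

```bash
python3 - <<'E'
from st import *
E
```

```text
15.45 [0.5145 0.1057 0.1362] [-5.3  1.   2.5] [0.08 1.02 0.02] 0.0253
phi -13.055306601227741
```

Request:
move_arm --pt "0.2 0 -0.3 0 2.0" --pt "0.6 0 -0.55 0 2.0" --pt "1.0 0 -0.8 0 2.0" --pt "1.25 0 -0.95 0 2.0" --pt "1.25 0 -0.95 0 2.0"

```text
t: 16.08
tool_pos: [0.5283, 0.1023, 0.1458]
tool_rot: [3.121, -0.358, -0.0]
contact_force: [-0.7, 0.1, -7.7]
opening: 0.025
```

```bash
python3 - <<'E'
from st import *
piv=np.array([.5963,.0869]); print(np.hypot(*(o["tool_pos"][:2]-piv)))
arc(piv,-24.3,9,1)
E
```

```text
16.075 [0.5283 0.1023 0.1458] [-0.7  0.1 -7.7] [ 0.04  0.15 -0.01] 0.025
phi -13.083506957122765
0.06968875536725654
[0.01, -0.33, -0.0, 2.7]
[0.03, -0.66, -0.0, 5.4]
[0.06, -0.98, -0.0, 8.1]
[0.12, -1.31, -0.0, 10.8]
[0.18, -1.63, -0.0, 13.5]
[0.27, -1.95, -0.0, 16.2]
[0.36, -2.26, -0.0, 18.9]
[0.47, -2.57, -0.0, 21.6]
[0.6, -2.87, -0.0, 24.3]
```

Request:
move_arm --pt "0 0 0.12 0 2.0" --pt "0 0 0.12 0 2.0"

```text
t: 16.32
tool_pos: [0.5283, 0.1024, 0.1454]
tool_rot: [-3.121, 0.357, -0.0]
contact_force: [-1.7, -0.3, -2.7]
opening: 0.0253
```

Fz is -2.7 N, so the edge is bearing on the bench. I swing.

Request:
move_arm --pt "0.01 -0.33 0 2.7 2.0" --pt "0.03 -0.66 0 5.4 2.0" --pt "0.06 -0.98 0 8.1 2.0" --pt "0.12 -1.31 0 10.8 2.0"

```text
t: 16.82
tool_pos: [0.5325, 0.1149, 0.1451]
tool_rot: [3.073, -0.652, 0.001]
contact_force: [-1.4, -0.5, -3.6]
opening: 0.0257
```

```bash
python3 - <<'E'
from st import *
piv=np.array([.5963,.0869]); print(np.hypot(*(o["tool_pos"][:2]-piv)))
arc(piv,-13.5,5,1)
E
```

```text
16.825 [0.5325 0.1149 0.1451] [-1.4 -0.5 -3.6] [-0.19  0.3  -0.09] 0.0257
phi -23.959512412380235
0.06964174747727758
[0.01, -0.33, -0.0, 2.7]
[0.03, -0.66, -0.0, 5.4]
[0.06, -0.98, -0.0, 8.1]
[0.12, -1.31, -0.0, 10.8]
[0.18, -1.63, -0.0, 13.5]
```

Request:
move_arm --pt "0.01 -0.33 0 2.7 2.0" --pt "0.03 -0.66 0 5.4 2.0" --pt "0.06 -0.98 0 8.1 2.0" --pt "0.12 -1.31 0 10.8 2.0" --pt "0.18 -1.63 0 13.5 2.0"

```text
t: 17.45
tool_pos: [0.5408, 0.129, 0.1449]
tool_rot: [2.975, -1.009, 0.001]
contact_force: [-0.0, -1.0, -5.2]
opening: 0.0254
```

```bash
python3 - <<'E'
from st import *
piv=np.array([.5963,.0869]); print(np.hypot(*(o["tool_pos"][:2]-piv)))
lift(piv,[.14,.105,.07,.035,0],.178)
E
```

```text
17.45 [0.5408 0.129  0.1449] [-0.  -1.  -5.2] [-0.17  0.16 -0.1 ] 0.0254
phi -37.46000610353322
0.06962746084772159
[-0.54, 0.0, 0.28, -0.0]
[-1.02, 0.01, 0.55, -0.0]
[-1.5, 0.01, 0.83, -0.0]
[-1.96, 0.01, 1.14, -0.0]
[-2.42, 0.01, 1.46, -0.0]
```

Request:
move_arm --pt "-0.25 0 0.17 0 2.0" --pt "-0.75 0 0.44 0 2.0" --pt "-1.25 0 0.73 0 2.0" --pt "-1.75 0 1.05 0 2.0" --pt "-2.2 0 1.35 0 2.0"

```text
t: 18.08
tool_pos: [0.523, 0.143, 0.1317]
tool_rot: [-2.975, 1.006, -0.0]
contact_force: [-2.2, 0.8, 1.3]
opening: 0.0249
```

Request:
move_arm --pt "-0.15 0 0.15 0 2.0" --pt "-0.15 0 0.15 0 2.0"

```text
t: 18.32
tool_pos: [0.5219, 0.1438, 0.1308]
tool_rot: [-2.976, 1.006, 0.0]
contact_force: [-4.5, 1.0, 5.5]
opening: 0.0253
```

Request:
move_arm --pt "0 0 0 0 4.6" --pt "0 0 0 0 4.6" --pt "0 0 -2.5 0 4.6" --pt "0 0 -5.5 0 4.6" --pt "0.3 0 -8 0 4.6"

```text
t: 18.95
tool_pos: [0.5246, 0.1414, 0.2108]
tool_rot: [-2.976, 1.006, -0.001]
contact_force: [0.2, -0.2, 0.2]
opening: 0.0462
```

```bash
python3 - <<'E'
from st import *
for n in("wrist","top"):
  d=get_image(n); np.save(f"pics/{n}9.npy",d,allow_pickle=True); cv2.imwrite(f"pics/{n}9.png",d["image"][:,:,::-1])
im=cv2.imread("pics/wrist9.png");cv2.imwrite("pics/w9c.png",cv2.resize(im[0:250,60:360],None,fx=2.6,fy=2.4,interpolation=cv2.INTER_CUBIC))
E
```

```text
18.95 [0.5246 0.1414 0.2108] [ 0.2 -0.2  0.2] [0.03 0.   0.  ] 0.0462
phi -37.372665755093394
```

View pics/w9c.png

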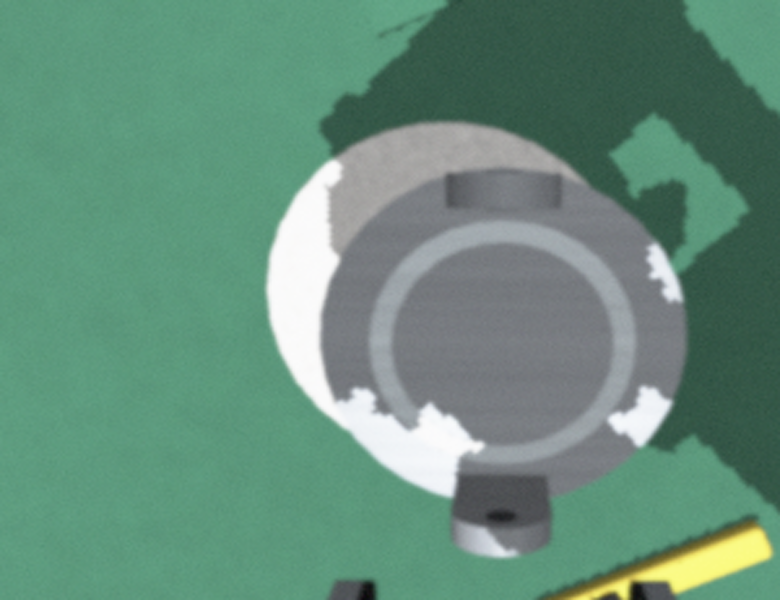

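```bash
python3 -c "
from ms import *
ms('pics/wrist9.npy',(503,341),(503,208),(502,475),(504,174),(501,540))
from st import *
"
```

```text
ring [0.55578546 0.11787413 0.105     ]
-37.578686386536624 0.07896341594744626 [0.55404288 0.11938472]
-37.80948018096785 0.09036230967302807 [0.55629028 0.11772915]
19.05 [0.5265 0.1415 0.2134] [-0.8 -0.4 -0.6] [-0.04 -0.02  0.02] 0.0458
phi -37.3902629506304
```

```bash
python3 - <<'E'
from st import *
for r in plan([((.5906,.0912,.18),52.5),((.5906,.0912,.129),52.5)],o): print([float(x) for x in r])
E
```

```text
19.05 [0.5265 0.1415 0.2134] [-0.8 -0.4 -0.6] [-0.04 -0.02  0.02] 0.0458
phi -37.3902629506304
[8.13, 0.12, 3.38, 0.1]
[8.1, 0.14, 8.48, 0.1]
```

Request:
move_arm --pt "4 0.1 0 0 4.6" --pt "8.1 0.1 0.5 0 4.6" --pt "8.1 0.1 3 0 4.6" --pt "8.1 0.1 5.5 0 4.6" --pt "8.1 0.1 5.5 0 4.6"

```text
t: 19.68
tool_pos: [0.5857, 0.0913, 0.1505]
tool_rot: [2.973, -1.006, -0.011]
contact_force: [-0.5, -0.5, -0.4]
opening: 0.0461
```

```bash
python3 - <<'E'
from st import *
for r in plan([((.5906,.0912,.129),52.5)],o): print([float(x) for x in r])
E
```

```text
19.675 [0.5857 0.0913 0.1505] [-0.5 -0.5 -0.4] [ 0.    0.03 -0.  ] 0.0461
phi -37.390872361262524
[0.41, -0.31, 2.14, 0.1]
```

Request:
move_arm --pt "0.2 -0.25 1.2 0 4.6" --pt "0.2 -0.25 2.4 0 4.6" --pt "0.2 -0.25 2.4 0 4.6"

```text
t: 20.05
tool_pos: [0.5905, 0.0924, 0.1296]
tool_rot: [2.975, -1.006, -0.003]
contact_force: [0.0, -0.2, -0.7]
opening: 0.046
```

Request:
move_arm --pt "0 0 0 0 2.0" --pt "0 0 0 0 2.0" --pt "0 0 0 0 2.0" --newtons 20

```text
t: 20.42
tool_pos: [0.5915, 0.0919, 0.1314]
tool_rot: [2.976, -1.006, 0.002]
contact_force: [-0.2, -2.6, 0.7]
opening: 0.0253
```

```bash
python3 - <<'E'
from st import *
piv=np.array([.516,.1485]); print(np.hypot(*(o["tool_pos"][:2]-piv)))
lift(piv,np.arange(1,7)*.03)
E
```

```text
20.425 [0.5915 0.0919 0.1314] [-0.2 -2.6  0.7] [-0.41  0.07  0.1 ] 0.0253
phi -37.37065930795262
0.09436978351519201
[-0.39, 0.0, -0.28, -0.0]
[-0.78, 0.01, -0.54, -0.0]
[-1.19, 0.01, -0.79, -0.0]
[-1.6, 0.01, -1.04, -0.0]
[-2.02, 0.02, -1.26, -0.0]
[-2.44, 0.02, -1.48, -0.0]
```

Same raise as for swing 2.

Request:
move_arm --pt "-0.39 0 -0.22 0 2.0" --pt "-0.78 0 -0.48 0 2.0" --pt "-1.19 0 -0.74 0 2.0"

```text
t: 20.8
tool_pos: [0.5821, 0.0997, 0.1389]
tool_rot: [-2.976, 1.006, -0.002]
contact_force: [2.3, -3.1, 0.5]
opening: 0.0255
```

Request:
move_arm --pt "-0.4 0 -0.28 0 2.0" --pt "-0.82 0 -0.53 0 2.0" --pt "-1.25 0 -0.78 0 2.0" --pt "-1.25 0 -0.78 0 2.0"

```text
t: 21.3
tool_pos: [0.5713, 0.1075, 0.1458]
tool_rot: [-2.976, 1.006, 0.001]
contact_force: [1.0, -0.5, -2.3]
opening: 0.0253
```

```bash
python3 - <<'E'
from st import *
piv=np.array([.516,.1485]); print(np.hypot(*(o["tool_pos"][:2]-piv)))
arc(piv,23.4,9,1)
E
```

```text
21.3 [0.5713 0.1075 0.1458] [ 1.  -0.5 -2.3] [-0.31 -0.44 -0.02] 0.0253
phi -37.34781947705905
0.06884138064238182
[-0.01, -0.31, -0.0, -2.6]
[-0.04, -0.62, -0.0, -5.2]
[-0.08, -0.93, -0.0, -7.8]
[-0.13, -1.24, -0.0, -10.4]
[-0.2, -1.55, -0.0, -13.0]
[-0.28, -1.85, -0.0, -15.6]
[-0.38, -2.15, 0.0, -18.2]
[-0.48, -2.44, 0.0, -20.8]
[-0.61, -2.73, 0.0, -23.4]
```

Request:
move_arm --pt "-0.01 -0.31 0 -2.6 2.0" --pt "-0.04 -0.62 0 -5.2 2.0" --pt "-0.08 -0.93 0 -7.8 2.0" --pt "-0.13 -1.24 0 -10.4 2.0"

```text
t: 21.8
tool_pos: [0.5778, 0.1181, 0.1454]
tool_rot: [-3.055, 0.731, 0.003]
contact_force: [1.6, -1.3, -3.3]
opening: 0.0253
```

```bash
python3 - <<'E'
from st import *
piv=np.array([.516,.1485]); print(np.hypot(*(o["tool_pos"][:2]-piv)))
arc(piv,13,5,1)
E
```

```text
21.8 [0.5778 0.1181 0.1454] [ 1.6 -1.3 -3.3] [-0.1  -0.31  0.03] 0.0253
phi -26.89911606954074
0.06890435397791655
[-0.01, -0.31, 0.0, -2.6]
[-0.04, -0.62, 0.0, -5.2]
[-0.08, -0.93, 0.0, -7.8]
[-0.13, -1.24, 0.0, -10.4]
[-0.2, -1.55, 0.0, -13.0]
```

Request:
move_arm --pt "-0.01 -0.31 0 -2.6 2.0" --pt "-0.04 -0.62 0 -5.2 2.0" --pt "-0.08 -0.93 0 -7.8 2.0" --pt "-0.13 -1.24 0 -10.4 2.0" --pt "-0.2 -1.55 0 -13 2.0"

```text
t: 22.42
tool_pos: [0.5829, 0.133, 0.1452]
tool_rot: [-3.118, 0.38, 0.004]
contact_force: [1.6, -0.6, -2.9]
opening: 0.0255
```

Request:
move_arm --pt "0.25 0 0.12 0 2.0" --pt "0.75 0 0.4 0 2.0" --pt "1.25 0 0.7 0 2.0" --pt "1.75 0 1.02 0 2.0" --pt "2.2 0 1.33 0 2.0"

```text
t: 23.05
tool_pos: [0.6049, 0.127, 0.132]
tool_rot: [3.118, -0.382, -0.002]
contact_force: [-1.6, 0.6, -3.9]
opening: 0.0251
```

Request:
move_arm --pt "0.15 0 0.2 0 2.0" --pt "0.15 0 0.2 0 2.0"

```text
t: 23.3
tool_pos: [0.6063, 0.1268, 0.1314]
tool_rot: [3.118, -0.382, -0.001]
contact_force: [-4.1, -1.0, 2.7]
opening: 0.0256
```

Back at the grasp height and standing flat. I release and look.

Request:
move_arm --pt "0 0 0 0 4.6" --pt "0 0 0 0 4.6" --pt "0 0 -2.5 0 4.6" --pt "0 0 -5.5 0 4.6" --pt "-3.0 0 -8 0 4.6"

```text
t: 23.92
tool_pos: [0.5786, 0.1337, 0.2125]
tool_rot: [-3.118, 0.384, -0.005]
contact_force: [-0.3, -0.2, -0.3]
opening: 0.0459
```

Request:
move_arm --pt "-4 0 0 0 4.6" --pt "-6 0 0 0 4.6" --pt "-6 0 0 0 4.6"

```text
t: 24.3
tool_pos: [0.5186, 0.1489, 0.2111]
tool_rot: [-3.118, 0.381, -0.003]
contact_force: [-0.2, -0.3, -0.4]
opening: 0.0459
```

```bash
python3 - <<'E'
from st import *
for n in("wrist","top","scene"):
  d=get_image(n); np.save(f"pics/{n}10.npy",d,allow_pickle=True); cv2.imwrite(f"pics/{n}10.png",d["image"][:,:,::-1])
im=cv2.imread("pics/wrist10.png");cv2.imwrite("pics/w10c.png",cv2.resize(im[0:250,60:360],None,fx=2.6,fy=2.4,interpolation=cv2.INTER_CUBIC))
E
```

```text
24.3 [0.5186 0.1489 0.2111] [-0.2 -0.3 -0.4] [ 0.03  0.04 -0.03] 0.0459
phi -13.916882113103085
```

View pics/w10c.png

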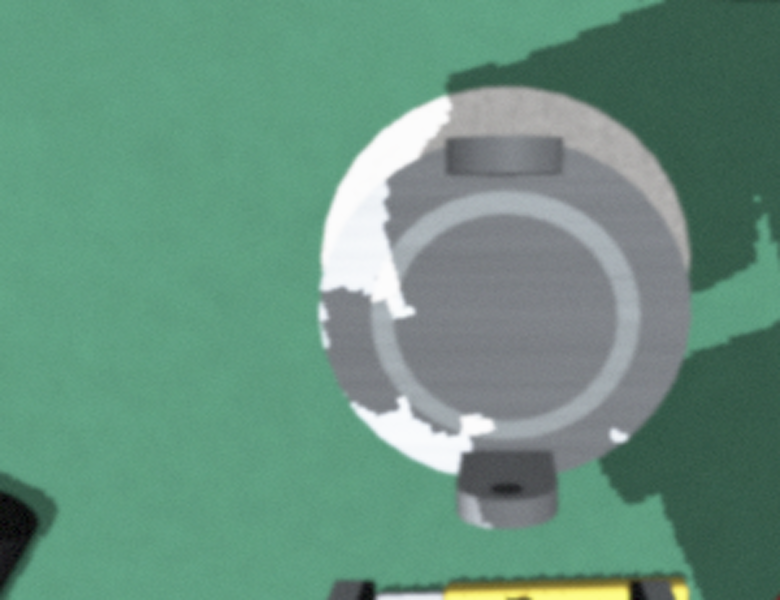

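View pics/scene10.png

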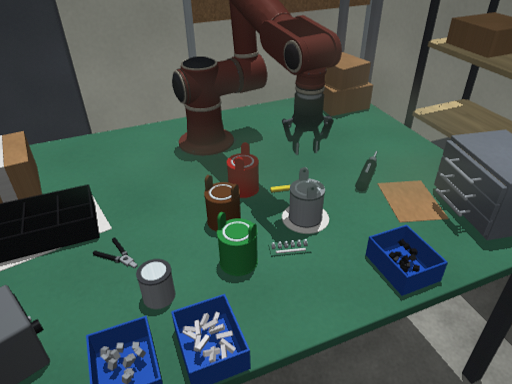

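```bash
python3 -c "
from ms import *
d,m=ms('pics/wrist10.npy',(505.5,314),(505,174),(507,451),(505,141),(508,510))
# card rim points visible at top of crop
q=lambda x,y:(60+x/2.6-.3,y/2.4-.3)
P=[ray(d,*q(x,y),0) for x,y in[(323,235),(345,182),(380,140),(420,107),(460,92),(510,86),(560,95),(610,122),(650,165),(680,220)]]
print(circ(P),circ(P,.07))
for n in ('top',):
  a=cv2.imread('pics/top0.png').astype(int);b=cv2.imread('pics/top10.png').astype(int)
cv2.imwrite('pics/top10c.png',cv2.resize(b[100:270,130:330].astype(np.uint8),None,fx=3.5,fy=3.5))
"
```

```text
ring [0.56431014 0.13723889 0.105     ]
-13.465578563041086 0.08016723625103739 [0.56252293 0.13752633]
-13.408843870790074 0.08897438282515951 [0.56457059 0.13709294]
(array([0.56660394, 0.13700462, 0.06852592]), np.float64(0.0006749784873906026)) (array([0.56485169, 0.13739651]), np.float64(0.0008124096286289822))
```

View pics/top10c.png

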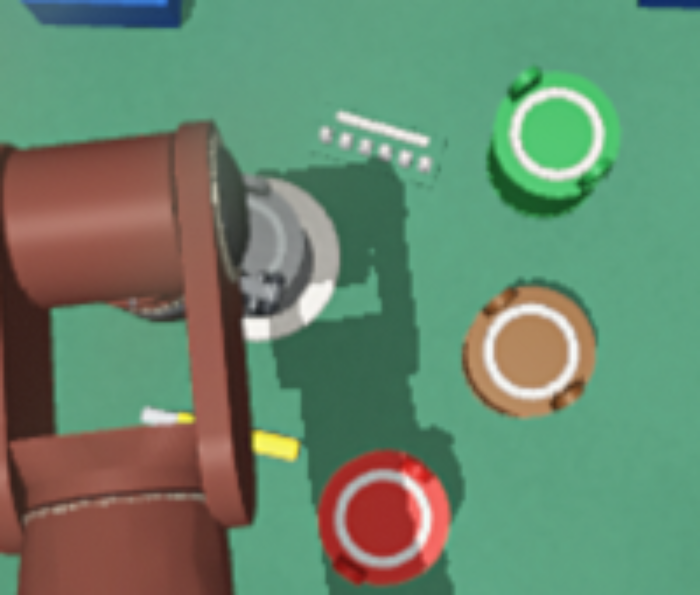

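The tin is within about 2 mm of the card's centre, and the visible bystanders have not moved. I clear the arm upwards and hand in.

Request:
move_arm --pt "0 0 -3 0 4.6" --pt "0 0 -6 0 4.6" --pt "0 0 -8 0 4.6" --pt "0 0 -8 0 4.6" --pt "0 0 -8 0 4.6"

```text
t: 25.08
tool_pos: [0.5188, 0.1484, 0.2893]
tool_rot: [3.118, -0.382, -0.003]
contact_force: [-0.1, 0.0, -0.3]
opening: 0.0461
```

```bash
python3 - <<'E'
from st import *
from station import order
d=get_image("scene")["image"]; a=cv2.imread("pics/scene0.png")[:,:,::-1]
for nm,(x0,y0,x1,y1) in dict(board=(268,236,315,256),nippers=(90,235,140,270),plain=(135,258,178,310),driver=(355,150,382,190),green=(215,215,262,275),brown=(203,175,243,228)).items():
    print(nm,np.abs(d[y0:y1,x0:x1].astype(int)-a[y0:y1,x0:x1]).mean().round(1))
print(order.finish_job())
E
```

```text
25.075 [0.5188 0.1484 0.2893] [-0.1  0.  -0.3] [-0.04  0.05  0.01] 0.0461
phi -13.98400140485802
board 16.9
nippers 2.6
plain 2.8
driver 2.0
green 3.0
brown 3.5
the job is handed in; nothing more can be done
None
```

I walked the steel two-lug tin onto the card in four alternating rock-and-swing steps of about 23–27° each, letting go flat each time, and handed the job in at about 25 s.

**Final position:** The last wrist picture puts the tin's centre at about (0.564, 0.137). The card's centre measures (0.565–0.567, 0.136–0.137), so the tin is about 1–3 mm off, against the 20 mm allowed. The gripper is open, about 13 cm clear above the lugs, and reads no contact force.

**Bystanders:** In the last pictures everything I could see was where it started. In the before/after comparison:
- The nippers, plain tin, driver, and green and brown tins are unchanged.
- The circuit board's patch came out different (16.9 against 2–3.5 for the others). I put this down to the arm's shadow, because in the pictures the board lies where it did.
- The knife and the red tin were only checked by eye, and the knife was partly hidden by the arm.

**What did not go cleanly:**
- In the first raise, the grip stopped the lug pivoting and the tin hung about 1–1.5 mm clear of the bench for roughly half a second. I put it back on its edge before swinging.
- In the third raise, the force again came close to the tin's full weight for a moment. I lowered it before swinging.
- From then on each swing started with Fz between about -2 and -4 N, with the edge bearing on the bench. At the end of the first swing it crept to -6.7 N, close to the full weight.

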